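# Close, pin and hold the clamp on a filter housing

## Robot

A 6-joint arm with a two-finger parallel gripper is mounted at the origin on the work surface. World frame = base frame: x ahead of the robot, y to its left, z up, the work surface at z = 0. Lengths are in m, angles in degrees, forces in N, time in s.
With the tool pointing down it reaches from about 0.4 to 0.825 m from the base axis. Payload 7 kg.
Tool frame: the origin (TCP) lies at the very end of the fingers, on their centre line; the grasp point (between the pads) lies 19 mm behind it; z points along the fingers, x is the direction in which the jaws open and shut, and the axes are right-handed (so a half turn about z gives the same grasp; the last joint's range is limited). The gripper opens to 88 mm and grips with 3 to 60 N. Pads are 19 mm wide; open, the fingers measure 130 mm over their backs; the gripper's body (78 mm by 193 mm) begins 47 mm behind the grasp point.
Start: joints at [83.027, 20.546, 0.682, 0, -70.136, -16.507], TCP at [0.269, 0.619, 0.227] pointing down, gripper open.
Joint ranges: [-176.03, 176.03], [-82.01, 121.73], [-58.28, 71.71], [-173.87, 95.51], [-174.79, -0.11], [-173.66, 173.66]. Speed limits (degrees/s): [136.94, 136.94, 172.46, 180, 180, 180].

## Interface

Orientations are given as [roll, pitch, yaw] about the fixed x, y, z axes, in that order (R = Rz(yaw) Ry(pitch) Rx(roll)).
In Python, from bench import readout, viewer, order gives the robot as it stands.
- The arm moves only by the tool drive_tool, never from a script. Its argument "increments" is one flat list of numbers, 5 for each row, row after row: the shift along the tool's x, y, z each as a share of 30 mm, from -1 to 1, then the turn about the tool's z as a share of 0.12 rad, from -1 to 1, then the opening, from -1 (shut) to 1 (fully open). A call has 1 to 8 rows; each row shifts and turns the commanded pose from where the row before left it, along the tool's axes as they then stand; what a row does not reach is not made up. A row lasts 1/12 s, in which the tool goes at most 41.7 mm and 7.16 degrees, less where a joint would pass 70% of its speed; a pose out of reach is approached as far as the arm can. A call with a number of a shift or a turn outside -1 to 1 is refused whole. A call with a gripper value outside its range is refused whole. The fingers move at their own pace and stop on an object; "grip_force" is the grip in N (left out, the last holds). Time passes only in rows, so rows that do not move let the fingers close. It gives the time, the measured TCP pose, the force and the opening at its end, in the units of the state.
- readout.get_obs(): the state, without advancing time (a new reading comes with each control period).
- viewer.grab_frame(name): name is "side" or "top" or "wrist"; returns a dict with "pixels" (420x560x3 uint8, red, green, blue), "depth" (420x560 float32, m along the optical axis (not along the pixel's ray), 0 where there is no reading), "fx", "fy", "cx", "cy" (pixels), "rvec" (rotation vector, rad) and "tvec" (3), from world to camera coordinates, as OpenCV has them. Camera axes: x right, y down, z forward; pixel columns grow to the right and rows downward; lengths in m; the calibration is good to about 2 mm. The wrist camera is an equidistant fisheye: a pixel r from the principal point sees the ray r / f radians off the axis. A picture is of the moment at which its call begins.
- order.close_job(): hands the job in, once; it reports no verdict.
Trained networks look in the newest picture that a camera, given by its name, has taken for a name from the list of things; names that differ only in an ending like _2 or _b are one class to them, and where a whole thing is asked for, a point or a joint stands for the part that bears it (a point fixed in the world has none). Each returns a list of dicts, best first, with "score" (0 to 1); they miss things now and then, are a little off and sometimes report something else, mostly with a low value. They report only what shows in the picture. A call takes as long as a camera call.
- viewer.look_for(camera, thing): "centre" ([x, y, z] in m, in world coordinates, good to about 4 mm: the middle of the surface that is visible of it).
- viewer.trace(camera, thing): "pixels" (420x560 bool, what is visible of it).
The state is a dict: "time": time; "joint_positions": joint angles; "joint_vel": joint speeds; "joint_torque": joint torques, N m; "tcp_pos": TCP position; "eef_rot": TCP orientation; "wrist_force": force on the tool from outside, world axes, zero at the start; "ft_torque": the same for the moment, N m; "opening": opening from 0.0 (shut) to 1.0 (fully open).
Only numpy, scipy, OpenCV 4.12 (cv2) and the standard library are available. Lean on these libraries where they do the work, as an engineer would, in place of code of your own. Each camera call takes 0.05 s, during which the arm holds its last target.

## Task

The hinged steel clamp round the small filter housing is hanging open: swing its loose half shut, then take the T-handled locking pin from the tube rack and push it down through the aligned eyes at the clamp's ends until its collar sits on the top eye. Then let go of the pin, take the clamp itself between the fingers across its two halves, squeeze it shut and finish like that, still squeezing, so the gasket stays compressed for a leak check. Leave the tubes, tip box, plate and bottle where they are.

Things in the scene. Friction and masses are not known exactly. Their poses are not given: they have to be found in the camera images.
- filter_housing: upright stainless filter housing, fixed; origin under its foot, x from the clamp's eyes to its hinge, z up. Foot 100 mm in diameter, bowl 52 mm in diameter up to 62 mm high, neck 22 mm below the clamp; above the clamp a low cap 34 mm in diameter narrowing to a 12 mm stub, top at 129 mm; side outlet along +x at 46 mm height, reaching 65 mm out
- clamp_centre (a point): centre of the closed clamp ring, on the housing's axis at half the clamp's height (100 mm above the bench). x points from the closing eyes to the hinge, y to the side of the half that stays put, z up. The closed ring is 50 mm in outer diameter, 7 mm thick and 20 mm high (90 to 110 mm above the bench)
- fixed_half: the half of the clamp that already sits on the housing and does not move: a half ring on the +y side; origin and axes as clamp_centre. At its end away from the hinge it carries a fork of two eyes, one above the other
- swing_eye (a point): centre of the single eye (a tongue 8 mm high that goes between the fork's two eyes) of the loose half of the clamp, 70 mm from the hinge pin, 100 mm above the bench. The loose half is a half ring like the fixed one, on the -y side; its axes turn with it and equal those of clamp_centre when shut; the ring's centre is then 36 mm from the eye along its +x
- swing_half (a joint): angle of the loose half, rad: 0 shut (a firm stop), up to 1.4 open; seen from above it opens anticlockwise about the upright hinge pin, away to the -y side. It is slightly stiff (about 1 N at its end) and stays where it is left
- clamp_pivot (a point): the upright hinge pin, at half the clamp's height: 34 mm from clamp_centre along +x
- clamp_eye (a point): centre of the mouth of the top eye, 112 mm above the bench, 36 mm from clamp_centre along -x; same axes. The eyes are 19 mm in outer diameter with an upright through hole of 10.4 mm; the stack of three is 24 mm high and nothing is below it
- lock_pin: loose steel locking pin (about 45 g) standing upright in one of the three middle holes of the tube rack. Origin on its axis at the underside of its 17 mm collar, z up. Shank 8 mm in diameter and 38 mm long below the collar, the last 8 mm tapered to 3 mm; collar 4 mm thick; on a 9 mm neck a T-bar 38 mm long (along its x), 10 mm thick (along its y), from 14 to 26 mm above the origin
- pin_tip (a point): lower end of the pin's shank, 38 mm below its origin
- tube_rack: white microtube rack fixed to the bench, 130 mm (its x) by 64 mm (its y), 50 mm high; origin under its centre. Three real through holes of 11 mm in its middle row, at x = -42, 0 and 42 mm, hold the pin and two tubes in any order; the other holes are only shallow marks
- tube_a: screw-cap microtube standing in the rack, blue cap 14 mm in diameter and 10 mm high above the rack; origin under the cap. Leave alone
- tube_b: a second microtube like tube_a. Leave alone
- tip_box: black pipette tip box 82 x 122 x 55 mm with its clear lid standing open at its far side (+x), to about 140 mm high; origin under the centre of the box. Leave alone
- microplate: black 96-well plate lying flat, 86 x 128 x 15 mm, origin under its centre. Leave alone
- reagent_bottle: glass bottle with a blue cap, 54 mm in diameter, 105 mm high, origin under its centre. Leave alone

How it is judged (in metres and radians):
On the way, in this order (a step that is already met when the one before it is completed fails the run):
1. the loose half is swung shut while the pin is not yet in the eyes (value of joint swing_half below 0.05 rad and (z of pin_tip in the frame of clamp_eye above 0 m or horizontal distance between lock_pin and clamp_eye above 0.02 m)), for 0.2 s.
2. the pin is fully home through all three eyes, its collar on the top eye (value of joint swing_half below 0.05 rad and horizontal distance between lock_pin and clamp_eye below 0.003 m and z of lock_pin in the frame of clamp_eye below 0.002 m and angle between the z axis of lock_pin and the z axis of clamp_eye, either way round below 0.1 rad), for 0.2 s.
At the end, for the whole second after the job is handed in: Loose half shut (0.025 rad), pin upright in the eyes, collar within 2 mm of the top eye and let go; gripper round the clamp (within 50 mm of its axis, at most 35 mm above mid-height) pressing each half with over 5 N; tubes within 20 mm, box, plate, bottle within 30 mm of their start (value of joint swing_half below 0.025 rad and horizontal distance between lock_pin and clamp_eye below 0.003 m and z of lock_pin in the frame of clamp_eye below 0.002 m and angle between the z axis of lock_pin and the z axis of clamp_eye, either way round below 0.1 rad and contact force between the fingers and fixed_half above 5 N and contact force between the fingers and swing_half above 5 N and horizontal distance between the grasp point and clamp_centre below 0.05 m and z of the grasp point in the frame of clamp_centre below 0.035 m and contact force between the fingers and lock_pin below 2 N and distance of each of tube_a, tube_b from where it was at the start of the episode below 0.02 m and distance of each of tip_box, microplate, reagent_bottle from where it was at the start of the episode below 0.03 m); the arm keeps its last pose, push and grip.
It fails at once if a tube, the tip box, the plate or the bottle is knocked away (distance of any of tube_a, tube_b from where it was at the start of the episode above 0.02 m or distance of any of tip_box, microplate, reagent_bottle from where it was at the start of the episode above 0.03 m).
It also fails if it takes over 54 s, if anything falls off the work surface, if the arm or the gripper's body presses on something with over 40 N, if the wrist force passes 120 N, or if a joint passes its speed limit or range.

## Working session

There is one attempt and no reset: what is moved stays moved. The work goes in short steps, Python scripts to look and compute and a tool call to move; the robot and the scene stay as the last step left them, time stands still between calls to the robot, and variables do not carry over. Pictures are saved under pics/ and viewed, and the job is handed in when it is done.

Besides the shell and the picture viewer there is one more tool, called after "Request:" as name(argument=value, ...), one argument or row to a line, values as JSON. drive_tool: Moves the arm, as the interface text tells. Its arguments: {"type":"object","properties":{"increments":{"type":"array"},"grip_force":{"type":"number"}},"required":["increments"]}

```bash
ls; mkdir -p pics; python3 - <<'E'
from bench import readout, viewer
import cv2
print(readout.get_obs())
for n in ["side","top","wrist"]:
    f=viewer.grab_frame(n); cv2.imwrite(f"pics/{n}0.png",f["pixels"][:,:,::-1])
    print(n,f["fx"],f["cx"],f["cy"],f["rvec"],f["tvec"])
    for t in ["filter_housing","fixed_half","swing_half","swing_eye","lock_pin","tube_rack","tube_a","tip_box","microplate","reagent_bottle"]:
        r=viewer.look_for(n,t); print(t,[(x["centre"],round(x["score"],2)) for x in r[:3]])
E
```

```text
pics
{'time': 0.0, 'joint_positions': array([ 8.30276042e+01,  2.05898638e+01,  6.33733546e-01, -1.95335019e-02,
       -7.01361529e+01, -1.65051083e+01]), 'joint_vel': array([ 0.00415458, -0.02483825, -0.01612911, -0.03018364,  0.03388168,
       -0.01405111]), 'joint_torque': array([-7.04717295e-04, -5.82710302e+01,  2.93055314e+01,  6.99729145e+00,
        7.01461133e-03, -1.67542430e-04]), 'tcp_pos': array([0.2687649 , 0.61864927, 0.22564197]), 'eef_rot': array([-1.79991386e+02, -9.36978981e-02, -1.13484163e+02]), 'wrist_force': array([-0.46321532, -0.2360964 , -0.37529896]), 'ft_torque': array([-0.03931169,  0.04382357,  0.02442163]), 'opening': 1.0004950358159672}
side 447.66873925228174 277.3488706691748 206.90335499760153 [ 2.11845362 -0.42293693  0.25425204] [-0.55021439  0.22403835  0.69803404]
filter_housing [([0.5968, 0.0825, 0.0505], 0.81)]
fixed_half [([0.5829, 0.0961, 0.1068], 0.79)]
swing_half [([0.6143, 0.0395, 0.1008], 0.67)]
swing_eye [([0.6137, 0.041, 0.1011], 0.53)]
lock_pin [([0.5482, -0.2592, 0.0725], 0.66)]
tube_rack [([0.537, -0.2825, 0.0506], 0.73), ([0.5338
[... 513 characters left out ...]
_half [([0.6209, 0.0525, 0.1072], 0.72), ([0.5507, -0.2534, 0.0747], 0.63)]
swing_eye [([0.6264, 0.0503, 0.1065], 0.66)]
lock_pin [([0.5516, -0.2542, 0.0753], 0.45)]
tube_rack [([0.5481, -0.2509, 0.0508], 0.79)]
tube_a [([0.5923, 0.0965, 0.1103], 0.59), ([0.5385, -0.297, 0.0589], 0.51)]
tip_box [([0.5427, 0.3808, 0.0563], 0.9)]
microplate [([0.759, -0.084, 0.0155], 0.89)]
reagent_bottle [([0.7569, 0.2604, 0.0717], 0.96)]
wrist 325.19226210127806 281.28461690427105 209.61285791412064 [-1.61883726  2.4666401   0.37894194] [ 0.67419206 -0.03727017  0.38984499]
filter_housing []
fixed_half []
swing_half []
swing_eye []
lock_pin []
tube_rack []
tube_a []
tip_box []
microplate []
reagent_bottle []
```

View pics/side0.png

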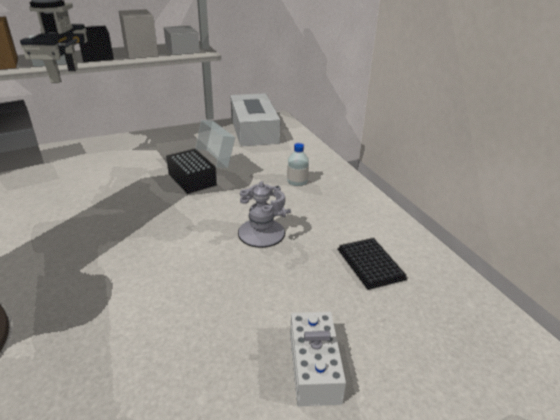

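View pics/top0.png

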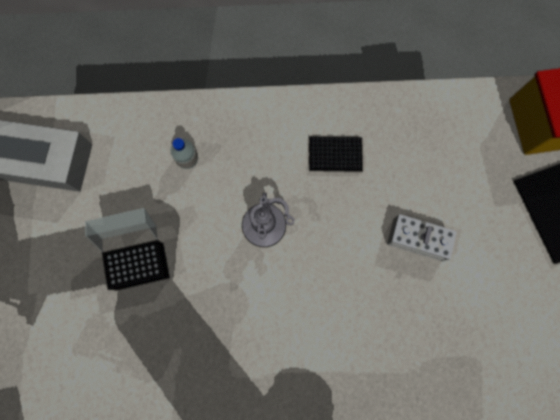

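```bash
python3 - <<'E'
import cv2
a=cv2.imread("pics/top0.png"); s=cv2.imread("pics/side0.png")
cv2.imwrite("pics/topzoom.png",cv2.resize(a[60:360,200:400],None,fx=2,fy=2,interpolation=3))
E
python3 - <<'E'
import cv2,numpy as np
a=cv2.imread("pics/top0.png"); s=cv2.imread("pics/side0.png")
z=lambda im,r,c,h,w,k: cv2.resize(im[r:r+h,c:c+w],None,fx=k,fy=k,interpolation=cv2.INTER_CUBIC)
o=np.vstack([np.hstack([z(a,180,230,75,100,4),z(s,170,220,75,100,4)]),np.hstack([z(a,200,380,75,100,4),z(s,310,270,75,100,4)])])
cv2.imwrite("pics/zoom.png",o)
E
```

```text
(no output)
```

View pics/zoom.png

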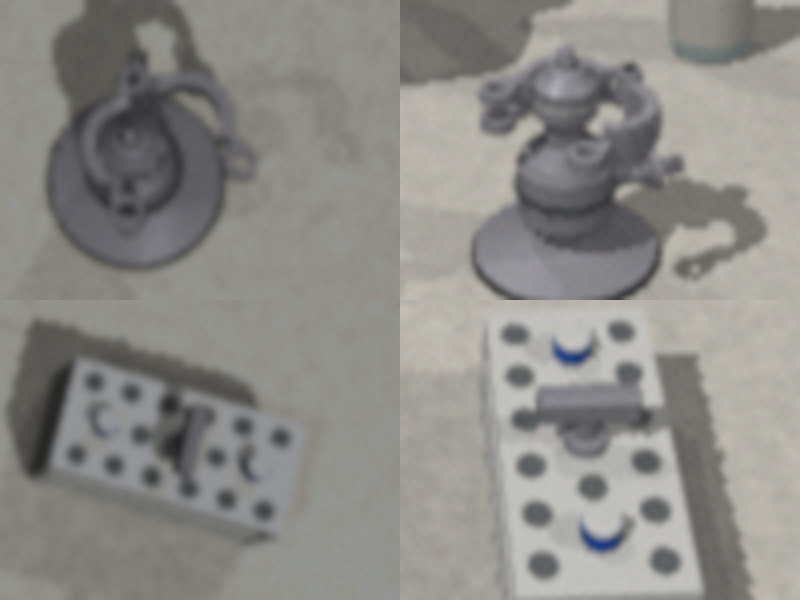

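```bash
cat > h.py <<'E'
import numpy as np,cv2
from bench import readout,viewer
from scipy.spatial.transform import Rotation as R
def cam(f):
    Rm=cv2.Rodrigues(np.array(f["rvec"],float))[0]; return Rm,-Rm.T@np.array(f["tvec"])
def ray(f,u,v,fish):
    x=(u-f["cx"])/f["fx"];y=(v-f["cy"])/f["fy"]
    if fish:
        t=np.hypot(x,y); s=np.sin(t)/max(t,1e-9); d=np.array([x*s,y*s,np.cos(t)])
    else: d=np.array([x,y,1.])
    return d
def px2z(f,u,v,z,fish=False):
    Rm,C=cam(f); d=Rm.T@ray(f,u,v,fish); return C+d*(z-C[2])/d[2]
def proj(f,P,fish=False):
    Rm,C=cam(f); p=Rm@(np.array(P)-C)
    if fish:
        r=np.hypot(p[0],p[1]); t=np.arctan2(r,p[2]); return f["cx"]+f["fx"]*t*p[0]/r, f["cy"]+f["fy"]*t*p[1]/r
    return f["cx"]+f["fx"]*p[0]/p[2], f["cy"]+f["fy"]*p[1]/p[2]
def toolR():
    o=readout.get_obs(); return R.from_euler("xyz",o["eef_rot"],degrees=True).as_matrix(),o["tcp_pos"],o
def togo(P,yaw=None):
    Rt,p,o=toolR(); d=Rt.T@(np.array(P)-p)*1000
    print("tcp",p.round(4),"rot",o["eef_rot"].round(1),"F",o["wrist_force"].round(1),"open",round(o["opening"],3),"t",o["time"])
    print("togo tool mm",d.round(1),"rows of30",(d/30).round(2))
    if yaw is not None:
        dy=(yaw-o["eef_rot"][2]+180)%360-180
        print("turn about tool z rad",np.radians(-dy).round(3),"(/0.12)",(np.radians(-dy)/.12).round(2))
E
python3 - <<'E'
from h import *
f=viewer.grab_frame("top")
for n,u,v,z in [("eye",262,232.5,.112),("hinge",264,198,.11),("sweye",289,219.5,.104),("stub",262,213,.129),("pin",426,233,.076)]: print(n,px2z(f,u,v,z).round(4))
g=viewer.grab_frame("wrist"); Rm,C=cam(g); Rt,p,o=toolR()
print("cam in tool",Rt.T@(C-p)," axis",Rt.T@Rm.T@[0,0,1], "camx",Rt.T@Rm.T@[1,0,0])
togo([.58,.09,.24],-90)
togo([.58,.09,.24],90)
E
```

```text
eye [0.5638 0.0945 0.112 ]
hinge [0.6368 0.0874 0.11  ]
sweye [0.5898 0.0375 0.104 ]
stub [0.6011 0.0925 0.129 ]
pin [ 0.5517 -0.2541  0.076 ]
cam in tool [ 0.00070104 -0.08108158 -0.15643219]  axis [2.05569813e-04 3.00254045e-01 9.53859249e-01] camx [ 9.99999845e-01 -5.54889108e-04 -4.08467829e-05]
tcp [0.2689 0.6191 0.2265] rot [-180.    -0.  -113.5] F [-0.7  0.7 -0.6] open 0.999 t 1.75
togo tool mm [ 361.4 -496.1  -13.4] rows of30 [ 12.05 -16.54  -0.45]
turn about tool z rad -0.41 (/0.12) -3.41
tcp [0.2689 0.6191 0.2265] rot [-180.    -0.  -113.5] F [-0.7  0.7 -0.6] open 0.999 t 1.75
togo tool mm [ 361.4 -496.1  -13.4] rows of30 [ 12.05 -16.54  -0.45]
turn about tool z rad 2.732 (/0.12) 22.77
```

```bash
python3 - <<'E'
from h import *
togo([.57,.0,.22],-95.5)
E
```

```text
tcp [0.2689 0.6191 0.2265] rot [-180.    -0.  -113.5] F [-0.7  0.7 -0.6] open 0.999 t 1.75
togo tool mm [ 447.9 -522.8    6.6] rows of30 [ 14.93 -17.43   0.22]
turn about tool z rad -0.314 (/0.12) -2.61
```

Request:
drive_tool(
  increments=[0.71,-0.83,0,0,1,0.71,-0.83,0,0,1,0.71,-0.83,0,0,1,0.71,-0.83,0,0,1,0.71,-0.83,0,0,1,0.71,-0.83,0,0,1,0.71,-0.83,0,0,1,0.71,-0.83,0,0,1],
)

```text
time: 2.42
tcp_pos: [0.3842, 0.382, 0.2268]
eef_rot: [-180.0, 0.0, -113.5]
wrist_force: [0.4, 1.6, -0.8]
opening: 1.003
```

Request:
drive_tool(
  increments=[0.71,-0.83,0,0,1,0.71,-0.83,0,0,1,0.71,-0.83,0,0,1,0.71,-0.83,0,0,1,0.71,-0.83,0,0,1,0.71,-0.83,0,0,1,0.71,-0.83,0,0,1,0.71,-0.83,0,0,1],
)

```text
time: 3.08
tcp_pos: [0.499, 0.1463, 0.2269]
eef_rot: [-180.0, 0.0, -113.5]
wrist_force: [0.6, 1.0, -0.7]
opening: 0.998
```

Request:
drive_tool(
  increments=[0.71,-0.83,0,0,0,0.71,-0.83,0,0,0,0.71,-0.83,0,0,0,0.71,-0.83,0,0,0,0.71,-0.83,0,0,0,0,0,0,-0.87,0,0,0,0,-0.87,0,0,0,0,-0.87,0],
)

```text
time: 3.75
tcp_pos: [0.5705, -0.0005, 0.2264]
eef_rot: [180.0, -0.0, -95.3]
wrist_force: [0.2, 1.3, 0.4]
opening: 0.509
```

Request:
drive_tool(
  increments=[0,0,0,0,0.0,0,0,0,0,0.0],
)

```text
time: 3.92
tcp_pos: [0.5704, 0.0004, 0.2266]
eef_rot: [-180.0, 0.0, -95.7]
wrist_force: [-0.3, -0.4, -0.4]
opening: 0.502
```

```bash
python3 - <<'E'
from h import *
togo([.57,.0,.22],-95.5)
f=viewer.grab_frame("wrist"); np.save("f1.npy",f,allow_pickle=True)
cv2.imwrite("pics/w1.png",f["pixels"][:,:,::-1])
for t in ["filter_housing","fixed_half","swing_half","swing_eye","microplate","lock_pin"]:
    r=viewer.look_for("wrist",t); print(t,[(x["centre"],round(x["score"],2)) for x in r[:3]])
E
```

```text
tcp [5.704e-01 4.000e-04 2.266e-01] rot [-180.     0.   -95.7] F [-0.3 -0.4 -0.4] open 0.502 t 3.9167
togo tool mm [0.5 0.3 6.6] rows of30 [0.02 0.01 0.22]
turn about tool z rad -0.004 (/0.12) -0.03
filter_housing []
fixed_half [([0.5899, 0.1001, 0.1159], 0.82), ([0.5681, -0.2144, 0.0564], 0.41)]
swing_half [([0.6248, 0.0452, 0.1097], 0.63)]
swing_eye [([0.618, 0.0499, 0.1091], 0.88), ([0.7597, 0.254, 0.0654], 0.24)]
microplate [([0.749, -0.0823, 0.0139], 0.6)]
lock_pin [([0.5544, -0.2523, 0.0701], 0.78)]
```

View pics/w1.png

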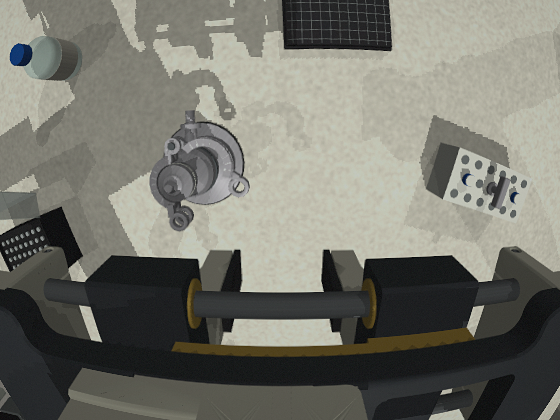

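```bash
python3 - <<'E'
from h import *
a=cv2.imread("pics/w1.png"); cv2.imwrite("pics/w1z.png",cv2.resize(a[95:245,130:280],None,fx=4,fy=4,interpolation=cv2.INTER_CUBIC))
E
```

```text
(no output)
```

View pics/w1z.png

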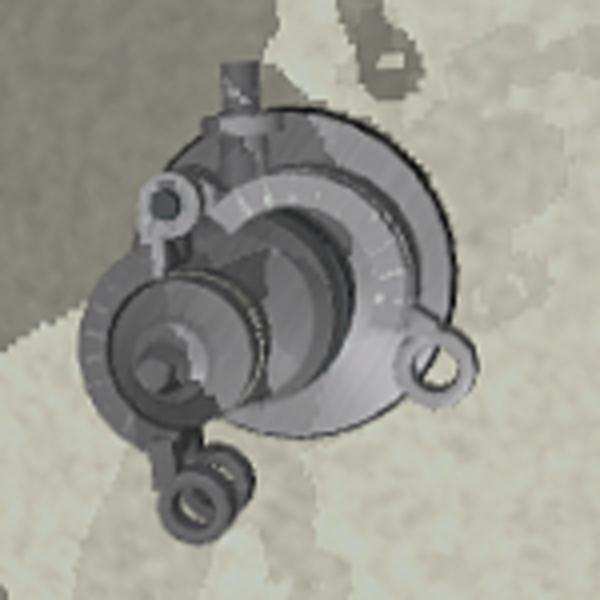

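```bash
python3 - <<'E'
from h import *
f=np.load("f1.npy",allow_pickle=True).item()
P={}
for n,u,v,z in [("eye",178.3,221.4,.112),("hinge",171.5,146.1,.112),("sweye",239.3,186.1,.104),("stub",169.3,185.8,.129),("pinbar",498,189,.076)]:
    P[n]=px2z(f,u,v,z,True); print(n,P[n].round(4))
d=P["hinge"]-P["eye"]; print(np.linalg.norm(d),np.degrees(np.arctan2(d[1],d[0])))
d=P["stub"]-P["eye"]; print(np.linalg.norm(d[:2]),np.degrees(np.arctan2(d[1],d[0])))
d=P["sweye"]-P["hinge"]; print(np.linalg.norm(d[:2]),np.degrees(np.arctan2(d[1],d[0])))
E
```

```text
eye [0.564  0.0952 0.112 ]
hinge [0.6326 0.0891 0.112 ]
sweye [0.5888 0.0354 0.104 ]
stub [0.6012 0.0907 0.129 ]
pinbar [ 0.5546 -0.2476  0.076 ]
0.06890456995138515 -5.12656373230312
0.03750299943398194 -6.948532844938215
0.06928993157621265 -129.2191252670304
```

Request:
drive_tool(
  increments=[0.37,-0.46,0,0,-1,0,0,0.9,0,-1,0,0,0.9,0,-1,0,0,0.9,0,-1,0,0,0.9,0,-1,0,0,0.9,0,-1,0,0,0,0,-1,0,0,0,0,-1],
  grip_force=10,
)

```text
time: 4.93
tcp_pos: [0.5823, -0.0122, 0.0908]
eef_rot: [179.8, -0.1, -95.5]
wrist_force: [0.4, -0.4, 1.4]
opening: 0.011
```

```bash
python3 - <<'E'
from h import *
togo([.568,.06,.09],-95.5)
f=viewer.grab_frame("wrist"); 
cv2.imwrite("pics/w2.png",f["pixels"][:,:,::-1])
E
```

```text
tcp [ 0.5823 -0.0122  0.0908] rot [ 1.798e+02 -1.000e-01 -9.550e+01] F [ 0.4 -0.4  1.4] open 0.011 t 4.9333
togo tool mm [-70.4  21.2   0.8] rows of30 [-2.35  0.71  0.03]
turn about tool z rad -0.001 (/0.12) -0.01
```

View pics/w2.png

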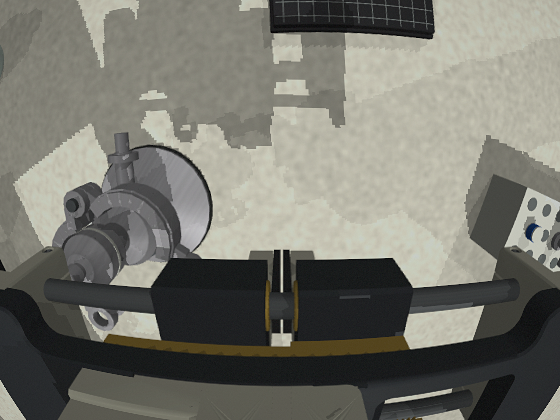

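Request:
drive_tool(
  increments=[-0.3,0.04,0,0,-1,-0.3,0.04,0,0,-1,-0.3,0.04,0,0,-1,-0.3,0.06,0,0,-1,-0.3,0.08,0,0,-1,-0.3,0.1,0,0,-1,-0.2,0.12,0,0,-1,0,0,0,0,-1],
)

```text
time: 5.65
tcp_pos: [0.5725, 0.0501, 0.0917]
eef_rot: [179.9, -0.0, -95.5]
wrist_force: [-4.9, -1.8, 0.7]
opening: 0.009
```

```bash
python3 - <<'E'
from h import *
togo([.568,.06,.09],-95.5)
f=viewer.grab_frame("wrist"); 
cv2.imwrite("pics/w3.png",f["pixels"][:,:,::-1])
E
```

```text
tcp [0.5725 0.0501 0.0917] rot [179.9  -0.  -95.5] F [-4.9 -1.8  0.7] open 0.009 t 5.65
togo tool mm [-9.4  5.4  1.7] rows of30 [-0.31  0.18  0.06]
turn about tool z rad 0.0 (/0.12) 0.0
```

View pics/w3.png

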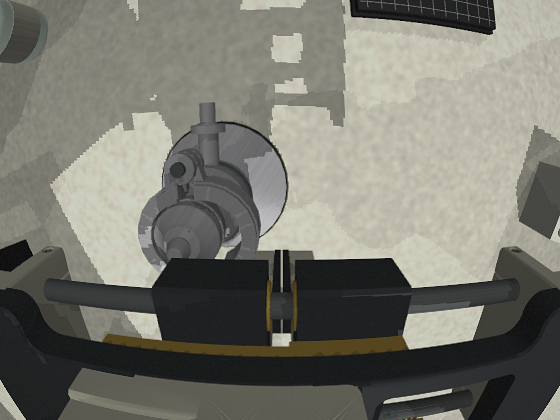

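Request:
drive_tool(
  increments=[-0.05,0.15,0,0,-1,-0.1,0.05,0,0,-1,-0.08,0,0,0,-1,0,0,0,0,-1],
)

```text
time: 6.03
tcp_pos: [0.5685, 0.0571, 0.0919]
eef_rot: [180.0, -0.0, -95.5]
wrist_force: [-3.9, -1.4, 3.0]
opening: 0.007
```

Request:
drive_tool(
  increments=[-0.05,0,0,0,-1,-0.05,0,0,0,-1,0,0,0,0,-1],
)

```text
time: 6.28
tcp_pos: [0.5679, 0.0593, 0.0918]
eef_rot: [179.9, -0.1, -95.5]
wrist_force: [-7.9, -2.2, 6.4]
opening: 0.006
```

Request:
drive_tool(
  increments=[0.5,0,0,0,-1,0.5,0,-0.3,0,-1,0.5,0,-0.9,0,-1,0,0,-0.9,0,1,0,0,-0.9,0,1,0,0,0,0,1],
)

```text
time: 6.78
tcp_pos: [0.5689, 0.0144, 0.1885]
eef_rot: [-179.4, 0.2, -95.5]
wrist_force: [0.8, -0.0, 0.2]
opening: 0.172
```

```bash
python3 - <<'E'
from h import *
togo([.600,.0915,.18],-95.5)
f=viewer.grab_frame("wrist"); np.save("f4.npy",f,allow_pickle=True)
im=f["pixels"][:,:,::-1]
u,v=map(int,proj(f,[.59,.09,.11],True)); print(u,v)
u=max(u,75);v=max(v,75)
cv2.imwrite("pics/w4.png",cv2.resize(im[v-75:v+75,u-75:u+75],None,fx=4,fy=4,interpolation=cv2.INTER_CUBIC)); print(u-75,v-75)
E
```

```text
tcp [0.5689 0.0144 0.1885] rot [-179.4    0.2  -95.5] F [ 0.8 -0.   0.2] open 0.172 t 6.7833
togo tool mm [-79.7 -23.5   9. ] rows of30 [-2.66 -0.78  0.3 ]
turn about tool z rad -0.001 (/0.12) -0.01
181 202
106 127
```

View pics/w4.png

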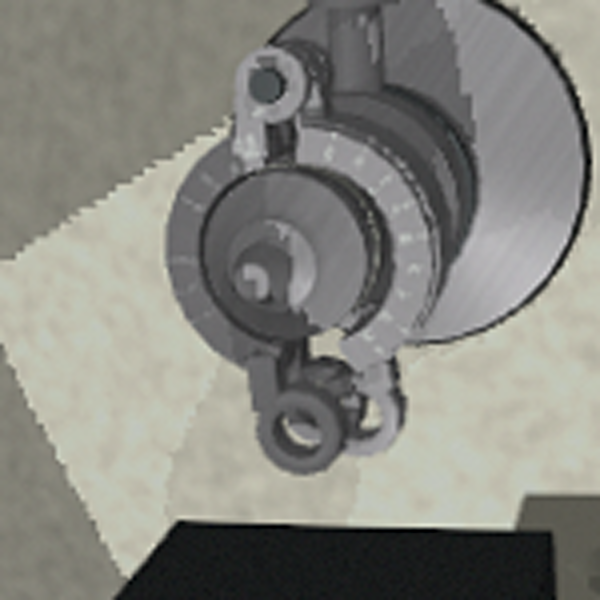

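Request:
drive_tool(
  increments=[-0.66,-0.2,0,0,1,-0.66,-0.2,0,0,1,-0.66,-0.2,0,0,1,-0.66,-0.2,0,0,1,0,0,0,0,1,0,0,0,0,1,0,0,0,0,1,0,0,0,0,1],
)

```text
time: 7.5
tcp_pos: [0.5964, 0.0909, 0.1814]
eef_rot: [180.0, -0.0, -95.6]
wrist_force: [-0.3, 0.0, 0.1]
opening: 0.821
```

Request:
drive_tool(
  increments=[0,0,0.6,0,1,0,0,0.6,0,1,0,0,0.6,0,1,0,0,0.6,0,1,0,0,0.6,0,1,0,0,0.15,0,1,0,0,0,0,1],
)

```text
time: 8.08
tcp_pos: [0.5957, 0.0904, 0.0859]
eef_rot: [179.9, -0.1, -95.6]
wrist_force: [0.0, -0.3, -0.4]
opening: 1.001
```

Request:
drive_tool(
  increments=[0,0,0,0,-1,0,0,0,0,-1,0,0,0,0,-1,0,0,0,0,-1,0,0,0,0,-1,0,0,0,0,-1,0,0,0,0,-1,0,0,0,0,-1],
  grip_force=15,
)

```text
time: 8.75
tcp_pos: [0.5972, 0.0941, 0.0875]
eef_rot: [-179.9, 0.2, -95.5]
wrist_force: [-2.6, 12.4, 0.7]
opening: 0.567
```

Request:
drive_tool(
  increments=[0,0,0,0,-1,0,0,0,0,-1,0,0,0,0,-1,0,0,0,0,-1],
)

```text
time: 9.08
tcp_pos: [0.5971, 0.0941, 0.0875]
eef_rot: [-179.9, 0.2, -95.5]
wrist_force: [-2.9, 11.2, 1.9]
opening: 0.569
```

Request:
drive_tool(
  increments=[-0.12,0,0,0,1,0,0,0,0,1,0,0,0,0,1,0,0,0,0,1,0,0,-1,0,1,0,0,-1,0,1,0,0,-1,0,1,0,0,-1,0,1],
)

```text
time: 9.75
tcp_pos: [0.5967, 0.0945, 0.2083]
eef_rot: [180.0, -0.0, -95.6]
wrist_force: [-0.0, 0.0, -0.0]
opening: 0.997
```

Request:
drive_tool(
  increments=[0.9,0,-0.3,0,1,0.9,0,0,0,1,0.9,0,0,0,1,0,0,0,0,1,0,0,0,0,1],
)

```text
time: 10.17
tcp_pos: [0.5889, 0.0128, 0.2162]
eef_rot: [-180.0, 0.0, -95.7]
wrist_force: [0.0, 0.2, -0.8]
opening: 1.002
```

```bash
python3 - <<'E'
from h import *
togo([.5535,-.25,.20],-95.5)
f=viewer.grab_frame("wrist"); np.save("f5.npy",f,allow_pickle=True)
im=f["pixels"][:,:,::-1]
u,v=map(int,proj(f,[.59,.09,.11],True)); print(u,v)
u=max(u,75);v=max(v,75)
cv2.imwrite("pics/w5.png",cv2.resize(im[v-75:v+75,u-75:u+75],None,fx=4,fy=4,interpolation=cv2.INTER_CUBIC)); print(u-75,v-75)
g=viewer.grab_frame("top"); np.save("g5.npy",g,allow_pickle=True)
print([ (n,viewer.look_for(n,"lock_pin")) for n in("top","wrist")])
cv2.imwrite("pics/w5f.png",im)
E
```

```text
tcp [0.5889 0.0128 0.2162] rot [-180.     0.   -95.7] F [ 0.   0.2 -0.8] open 1.002 t 10.1667
togo tool mm [265.    9.2  16.2] rows of30 [8.83 0.31 0.54]
turn about tool z rad -0.003 (/0.12) -0.03
192 214
117 139
[('top', [{'centre': [0.5533, -0.2506, 0.0767], 'score': 0.58}]), ('wrist', [{'centre': [0.5526, -0.2547, 0.0679], 'score': 0.63}, {'centre': [0.6094, 0.0772, 0.112], 'score': 0.15}])]
```

View pics/w5.png

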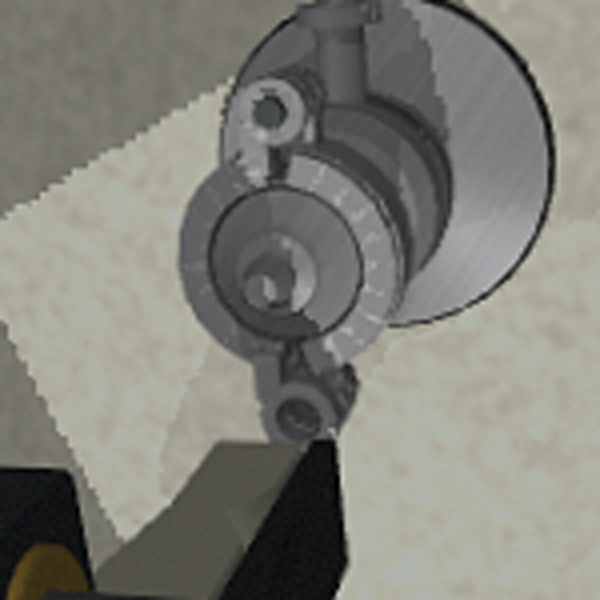

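View pics/w5f.png

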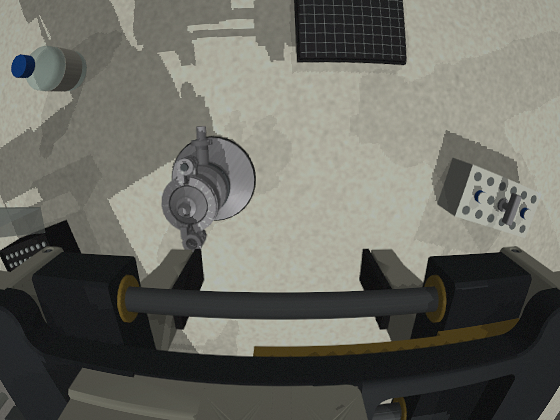

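```bash
python3 - <<'E'
from h import *
f=np.load("f5.npy",allow_pickle=True).item()
P={}
for n,u,v,z in [("eye",191.3,242.1,.112),("hinge",183.8,166.9,.112),("stub",183,210,.129)]:
    P[n]=px2z(f,u,v,z,True); print(n,P[n].round(4))
d=P["hinge"]-P["eye"]; print(np.linalg.norm(d),np.degrees(np.arctan2(d[1],d[0])))
Rt,p,o=toolR()
for dz in (0,.05,.1,.15): print(dz,proj(f,p-[0,0,dz],True))
for h in ("wrist",):
  pass
for n,u,v,z in [("barA",512,192,.076),("barB",511,221,.076)]: print(px2z(f,u,v,z,True))
im=f["pixels"][:,:,::-1]
cv2.imwrite("pics/w5p.png",cv2.resize(im[150:250,430:560],None,fx=5,fy=5,interpolation=cv2.INTER_CUBIC))
E
```

```text
eye [0.5653 0.0954 0.112 ]
hinge [0.6329 0.0898 0.112 ]
stub [0.6005 0.0911 0.129 ]
0.06789470070091908 -4.796241809939023
0 (np.float64(276.42442441797084), np.float64(265.0805897199223))
0.05 (np.float64(277.4369407435546), np.float64(231.49974847478634))
0.1 (np.float64(278.1119027464596), np.float64(209.52111680864564))
0.15 (np.float64(278.5897966715641), np.float64(194.14696450599857))
[ 0.57150773 -0.24930744  0.076     ]
[ 0.53602481 -0.25297464  0.076     ]
```

View pics/w5p.png

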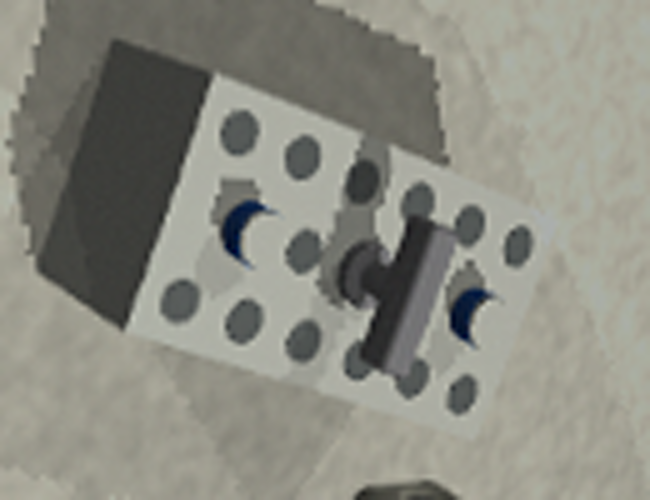

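Request:
drive_tool(
  increments=[0.88,0.03,0,0,1,0.88,0.03,0,0,0.5,0.88,0.03,0,0,0,0.88,0.03,0,0,0,0.88,0.03,0,0,-0.2,0.88,0.03,0,0,-0.2,0.88,0.03,0,0,-0.2,0.88,0.03,0,0,-0.2],
)

```text
time: 11.03
tcp_pos: [0.5617, -0.1956, 0.2159]
eef_rot: [180.0, -0.0, -95.5]
wrist_force: [-0.3, -0.3, -0.7]
opening: 0.529
```

Request:
drive_tool(
  increments=[0.88,0.03,0.5,0,-0.2,0.88,0.03,0.5,0,-0.2,0,0,0.5,0,-0.2,0,0,0,0,-0.2,0,0,0,0,-0.2],
)

```text
time: 11.45
tcp_pos: [0.5545, -0.2472, 0.1703]
eef_rot: [179.9, -0.0, -95.5]
wrist_force: [0.2, -0.6, 0.5]
opening: 0.402
```

```bash
python3 - <<'E'
from h import *
togo([.5535,-.25,.16],-95.5)
f=viewer.grab_frame("wrist"); np.save("f6.npy",f,allow_pickle=True)
print([ (n,viewer.look_for(n,"lock_pin")) for n in("wrist",)])
m=viewer.trace("wrist","lock_pin"); 
im=f["pixels"][:,:,::-1].copy()
if m: np.save("m6.npy",m[0]["pixels"])
u,v=map(int,proj(f,[.5535,-.25,.07],True)); print(u-75,v-75)
cv2.imwrite("pics/w6.png",cv2.resize(im[v-75:v+75,u-75:u+75],None,fx=4,fy=4,interpolation=cv2.INTER_CUBIC))
E
```

```text
tcp [ 0.5545 -0.2472  0.1703] rot [179.9  -0.  -95.5] F [ 0.2 -0.6  0.5] open 0.402 t 11.45
togo tool mm [ 2.9  0.7 10.3] rows of30 [0.1  0.02 0.34]
turn about tool z rad -0.0 (/0.12) -0.0
[('wrist', [{'centre': [0.7511, -0.0887, 0.0154], 'score': 0.74}, {'centre': [0.5565, -0.2542, 0.0738], 'score': 0.68}])]
209 135
```

View pics/w6.png

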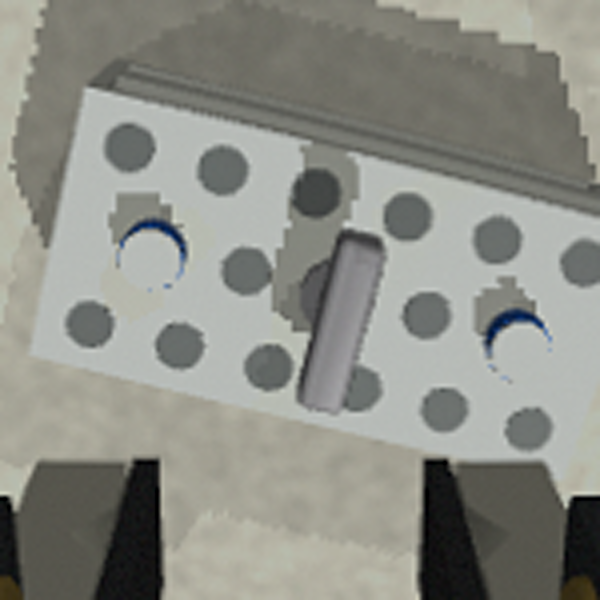

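```bash
python3 - <<'E'
from h import *
f=np.load("f6.npy",allow_pickle=True).item()
k=lambda x,y:(209+x/4-.4,135+y/4-.4)
A=px2z(f,*k(362,236),.076,True);B=px2z(f,*k(320,406),.076,True)
print(A,B,(A+B)/2,np.linalg.norm(A-B),np.degrees(np.arctan2(*(A-B)[[1,0]])))
a=px2z(f,*k(152,262),.060,True);b=px2z(f,*k(518,350),.060,True); print(a,b,(a+b)/2,np.linalg.norm(a-b))
m=(A+B)/2; togo([m[0],m[1],.100],np.degrees(np.arctan2(*(A-B)[[1,0]]))-90)
E
```

```text
[ 0.56818794 -0.26334087  0.076     ] [ 0.5326244 -0.2517669  0.076    ] [ 0.55040617 -0.25755388  0.076     ] 0.03739948668500867 -18.027205112942934
[ 0.56250003 -0.21871792  0.06      ] [ 0.53490157 -0.29610788  0.06      ] [ 0.5487008 -0.2574129  0.06     ] 0.08216374701292865
tcp [ 0.5558 -0.2468  0.1722] rot [-179.9   -0.   -95.4] F [0.5 0.9 0.4] open 0.398 t 11.6
togo tool mm [11.2  4.4 72.2] rows of30 [0.37 0.15 2.41]
turn about tool z rad 0.22 (/0.12) 1.83
```

Request:
drive_tool(
  increments=[0.37,0.15,0.5,0,-0.5,0,0,0.5,0.92,-0.5,0,0,0.5,0.91,-0.5,0,0,0,0,-0.5,0,0,0,0,-0.5,0,0,0,0,-0.5],
)

```text
time: 12.1
tcp_pos: [0.5502, -0.2579, 0.1275]
eef_rot: [-179.9, -0.0, -107.8]
wrist_force: [0.2, -0.1, 1.5]
opening: 0.249
```

```bash
python3 - <<'E'
from h import *
togo([.5500,-.2575,.060],-108)
f=viewer.grab_frame("wrist"); np.save("f7.npy",f,allow_pickle=True)
im=f["pixels"][:,:,::-1]
u,v=map(int,proj(f,[.55,-.257,.07],True)); print(u-75,v-75)
cv2.imwrite("pics/w7.png",cv2.resize(im[v-75:v+75,u-75:u+75],None,fx=4,fy=4,interpolation=cv2.INTER_CUBIC))
E
```

```text
tcp [ 0.5502 -0.2579  0.1275] rot [-179.9   -0.  -107.8] F [ 0.2 -0.1  1.5] open 0.249 t 12.1
togo tool mm [-0.3  0.5 67.5] rows of30 [-0.01  0.02  2.25]
turn about tool z rad 0.003 (/0.12) 0.02
204 153
```

View pics/w7.png

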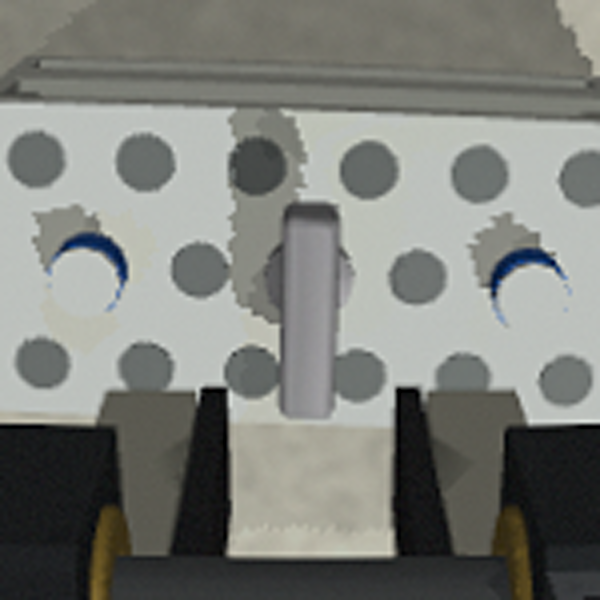

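```bash
python3 - <<'E'
from h import *
f=np.load("f7.npy",allow_pickle=True).item()
k=lambda x,y:(204+x/4-.4,153+y/4-.4)
A=px2z(f,*k(313,213),.076,True);B=px2z(f,*k(306,412),.076,True)
print(A,B,(A+B)/2,np.linalg.norm(A-B),np.degrees(np.arctan2(*(A-B)[[1,0]])))
m=(A+B)/2;togo([m[0],m[1],.06],-109)
for w in ([*m[:2],.054],): print(proj(f,w,True))
E
```

```text
[ 0.56728928 -0.26456963  0.076     ] [ 0.53274385 -0.25219209  0.076     ] [ 0.55001657 -0.25838086  0.076     ] 0.036695919866942366 -19.71248167542132
tcp [ 0.5503 -0.258   0.1277] rot [-179.9    0.  -107.9] F [-0.5 -0.5  0.4] open 0.253 t 12.15
togo tool mm [ 0.4  0.3 67.7] rows of30 [0.01 0.01 2.26]
turn about tool z rad 0.019 (/0.12) 0.16
(np.float64(280.97278609352315), np.float64(220.8450780000314))
```

Aligned. Descend and grip.

Request:
drive_tool(
  increments=[0.02,0.01,0.5,0.15,-0.5,0,0,0.5,0,-0.5,0,0,0.5,0,-0.5,0,0,0.5,0,-0.5,0,0,0.25,0,-0.5,0,0,0,0,-0.5,0,0,0,0,-1,0,0,0,0,-1],
  grip_force=30,
)

```text
time: 12.82
tcp_pos: [0.5496, -0.2588, 0.0598]
eef_rot: [-179.9, 0.0, -109.1]
wrist_force: [0.2, -1.0, 0.0]
opening: 0.151
```

Request:
drive_tool(
  increments=[0,0,0,0,-1,0,0,0,0,-1,0,0,0,0,-1],
)

```text
time: 13.07
tcp_pos: [0.5496, -0.2588, 0.0597]
eef_rot: [-179.9, 0.0, -109.1]
wrist_force: [0.1, 0.6, 3.3]
opening: 0.11
```

Request:
drive_tool(
  increments=[0,0,-0.4,0,-1,0,0,-0.6,0,-1,0,0,-0.8,0,-1,0,0,-0.8,0,-1,0,0,-0.8,0,-1,0,0,-0.8,0,-1,0,0,0,0,-1],
)

```text
time: 13.65
tcp_pos: [0.5511, -0.2596, 0.1902]
eef_rot: [-179.5, 0.0, -109.1]
wrist_force: [0.8, 0.3, 0.4]
opening: 0.112
```

```bash
python3 - <<'E'
from h import *
togo([.560,.05,.19],-95)
f=viewer.grab_frame("wrist"); np.save("f8.npy",f,allow_pickle=True)
g=viewer.grab_frame("side"); np.save("g8.npy",g,allow_pickle=True)
cv2.imwrite("pics/w8.png",cv2.resize(f["pixels"][150:330,180:380,::-1],None,fx=4,fy=3.3))
cv2.imwrite("pics/s8.png",cv2.resize(g["pixels"][200:400,200:400,::-1],None,fx=3,fy=3))
E
```

```text
tcp [ 0.5511 -0.2596  0.1902] rot [-179.5    0.  -109.1] F [0.8 0.3 0.4] open 0.112 t 13.65
togo tool mm [-295.5   92.9   -0.5] rows of30 [-9.85  3.1  -0.02]
turn about tool z rad -0.246 (/0.12) -2.05
```

View pics/w8.png

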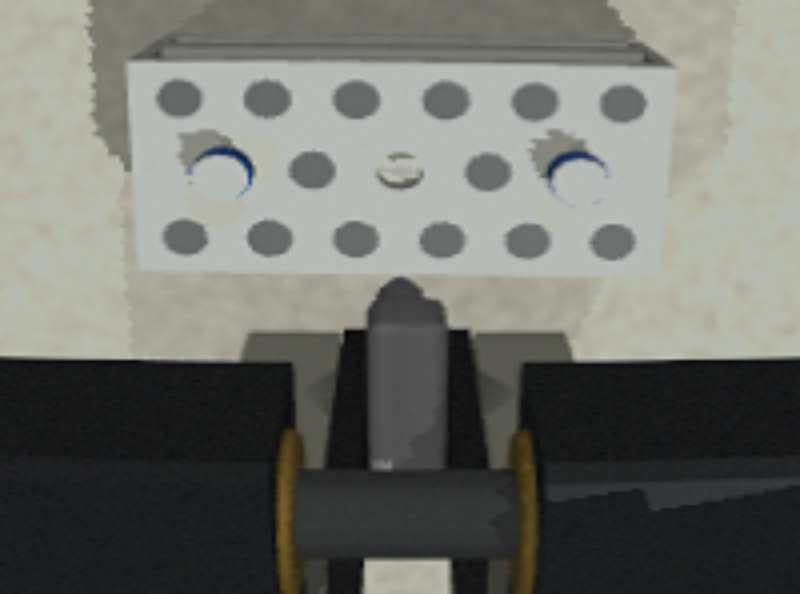

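View pics/s8.png

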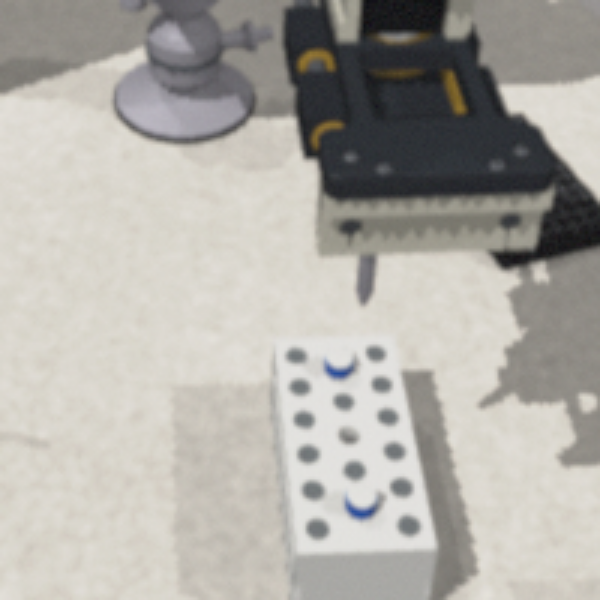

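```bash
python3 - <<'E'
from h import *
f=np.load("f8.npy",allow_pickle=True).item()
Rt,p,o=toolR()
for n,u,v,dz in [("bar near end top",281.5,248.2,.0163),("collar edge",280,234,-.0077)]:
    P=px2z(f,u,v,p[2]+dz,True); print(n,(Rt.T@(P-p)*1000).round(1))
# hole location in rack vs pin: 
h=px2z(f,180+400/4,150+171/3.3,.05,True); print("hole",h)
g=np.load("g8.npy",allow_pickle=True).item()
print("expected tip side px",proj(g,p-[0,0,.0477]), "seen", 200+363/3,200+303/3)
print("expected tip ", [proj(g,p+Rt@np.array([0,dy,.0477])) for dy in (-.003,.003)],[proj(g,p+Rt@np.array([dx,0,.0477])) for dx in (-.003,.003)])
E
```

```text
bar near end top [  1.  -17.9 -16.3]
collar edge [  0.2 -15.9   7.7]
hole [ 0.54799277 -0.2579781   0.05      ]
expected tip side px (np.float64(320.52452445685003), np.float64(302.13275340155997)) seen 321.0 301.0
expected tip  [(np.float64(322.7856654572029), np.float64(302.0261777000078)), (np.float64(318.4246644033632), np.float64(302.1979780748327))] [(np.float64(320.27636403318945), np.float64(300.52406701345507)), (np.float64(320.9381193962019), np.float64(303.71310609799764))]
```

```bash
python3 - <<'E'
from h import *
f=np.load("f8.npy",allow_pickle=True).item()
Rt,p,o=toolR()
for dz in (0,-.0057,-.0097): 
  for dy in (-8.5,):
    print(dz,proj(f,p+Rt@np.array([0,dy/1000,-dz]),True))
print("tip",proj(f,p+Rt@np.array([0,0,.0477]),True),proj(f,p+Rt@np.array([0,-.0015,.0477]),True))
E
```

```text
0 (np.float64(279.62613481952724), np.float64(251.8356754711711))
-0.0057 (np.float64(279.6674405798749), np.float64(247.6103819721199))
-0.0097 (np.float64(279.6951252130014), np.float64(244.78643649843383))
tip (np.float64(279.9126089037574), np.float64(234.27755598412386)) (np.float64(279.9127848732353), np.float64(232.25194423585273))
```

Request:
drive_tool(
  increments=[0,0,0,-0.65,-1,0,0,0,-0.65,-1,0,0,0,-0.65,-1,0,0,0,0,-1],
)

```text
time: 14.08
tcp_pos: [0.5479, -0.2584, 0.1832]
eef_rot: [179.9, 0.0, -95.6]
wrist_force: [-0.2, -0.1, -0.2]
opening: 0.111
```

```bash
python3 - <<'E'
from h import *
togo([.566,.0965,.19],-95.3)
E
```

```text
tcp [ 0.5479 -0.2584  0.1832] rot [179.9   0.  -95.6] F [-0.2 -0.1 -0.2] open 0.111 t 14.0833
togo tool mm [-355.    16.3   -6.6] rows of30 [-11.83   0.54  -0.22]
turn about tool z rad -0.004 (/0.12) -0.04
```

Request:
drive_tool(
  increments=[-0.8,0.04,-0.2,0,-1,-0.85,0.04,0,0,-1,-0.85,0.04,0,0,-1,-0.85,0.04,0,0,-1,-0.85,0.04,0,0,-1,-0.85,0.04,0,0,-1,-0.85,0.04,0,0,-1,-0.85,0.04,0,0,-1],
)

```text
time: 14.75
tcp_pos: [0.5588, -0.0551, 0.1897]
eef_rot: [179.9, -0.0, -95.9]
wrist_force: [0.2, -1.5, -0.2]
opening: 0.108
```

Request:
drive_tool(
  increments=[-0.85,0.04,0,0,-1,-0.85,0.04,0,0,-1,-0.85,0.04,0,0,-1,-0.85,0.04,0,0,-1,-0.85,0.04,0,0,-1,-0.85,0.04,0,0,-1,0,0,0,0,-1,0,0,0,0,-1],
)

```text
time: 15.42
tcp_pos: [0.5671, 0.0978, 0.1896]
eef_rot: [179.9, -0.0, -95.8]
wrist_force: [-0.7, 0.7, -0.5]
opening: 0.109
```

```bash
python3 - <<'E'
from h import *
togo([.566,.0965,.165],-95.3)
f=viewer.grab_frame("wrist"); np.save("f9.npy",f,allow_pickle=True)
g=viewer.grab_frame("side"); np.save("g9.npy",g,allow_pickle=True)
cv2.imwrite("pics/w9.png",cv2.resize(f["pixels"][130:330,180:380,::-1],None,fx=4,fy=3))
cv2.imwrite("pics/s9.png",cv2.resize(g["pixels"][110:260,180:330,::-1],None,fx=4,fy=4))
E
```

```text
tcp [0.5671 0.0978 0.1896] rot [179.9  -0.  -95.8] F [-0.7  0.7 -0.5] open 0.109 t 15.4167
togo tool mm [ 1.4  0.9 24.6] rows of30 [0.05 0.03 0.82]
turn about tool z rad -0.008 (/0.12) -0.07
```

View pics/w9.png

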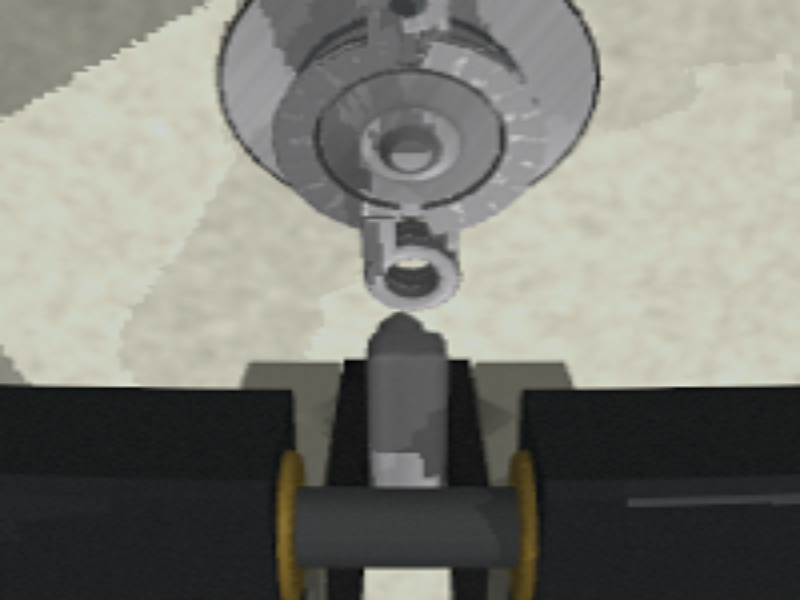

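View pics/s9.png

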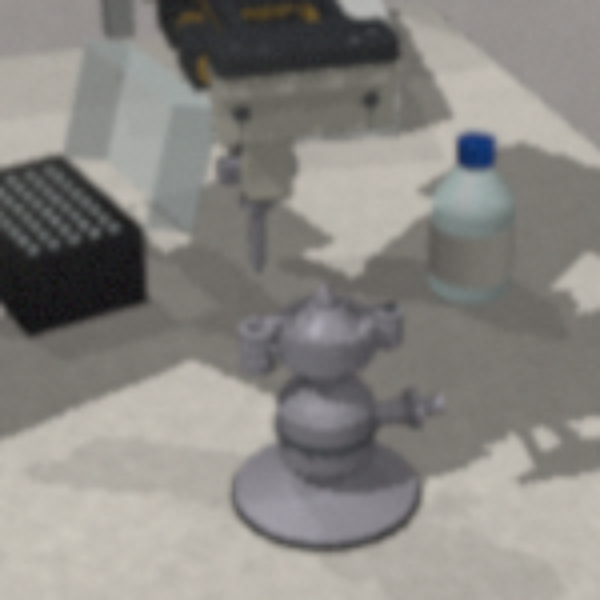

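```bash
python3 - <<'E'
from h import *
f=np.load("f9.npy",allow_pickle=True).item()
Rt,p,o=toolR()
for n,u,v,z in [("eye",180+411/4-.4,130+275/3-.4,.112),("tip far edge",180+401/4-.4,130+312/3-.4,p[2]-.0477),("hinge",180+407/4-.4,130+8/3-.4,.112),("ringc stub",180+408/4-.4,130+155/3-.4,.129)]:
    P=px2z(f,u,v,z,True); print(n,P.round(4),(Rt.T@(P-p)*1000).round(1))
# vertical line below tcp at eye height
print(proj(f,[*p[:2],.112],True))
E
```

```text
eye [0.5647 0.0966 0.112 ] [-0.   2.3 77.9]
tip far edge [0.5668 0.0982 0.1422] [-1.8  0.4 47.7]
hinge [0.6317 0.0907 0.112 ] [ -0.9 -65.   77.8]
ringc stub [0.5996 0.0937 0.129 ] [ -0.7 -32.7  60.8]
(np.float64(282.30611810376627), np.float64(218.35876298362723))
```

Request:
drive_tool(
  increments=[0.03,0.03,0.3,0,-1,0,0,0.3,0,-1,0,0,0.2,0,-1,0,0,0,0,-1,0,0,0,0,-1],
)

```text
time: 15.93
tcp_pos: [0.5662, 0.0953, 0.1658]
eef_rot: [179.9, -0.1, -95.8]
wrist_force: [0.5, 0.5, -1.6]
opening: 0.108
```

```bash
python3 - <<'E'
from h import *
Rt,p,o=toolR()
f=viewer.grab_frame("wrist"); np.save("f10.npy",f,allow_pickle=True)
g=viewer.grab_frame("side"); 
h=viewer.grab_frame("top")
print(p)
cv2.imwrite("pics/w10.png",cv2.resize(f["pixels"][190:270,230:330,::-1],None,fx=8,fy=7,interpolation=cv2.INTER_CUBIC))
cv2.imwrite("pics/s10.png",cv2.resize(g["pixels"][140:220,220:300,::-1],None,fx=7,fy=7,interpolation=cv2.INTER_CUBIC))
print("tip",proj(g,p-[0,0,.0477]),"eye est",proj(g,[.5647,.0966,.112]))
E
```

```text
[0.56621687 0.09532114 0.16578107]
tip (np.float64(244.95597830613153), np.float64(188.45687360397108)) eye est (np.float64(244.09450930590555), np.float64(190.88898747366602))
```

View pics/w10.png

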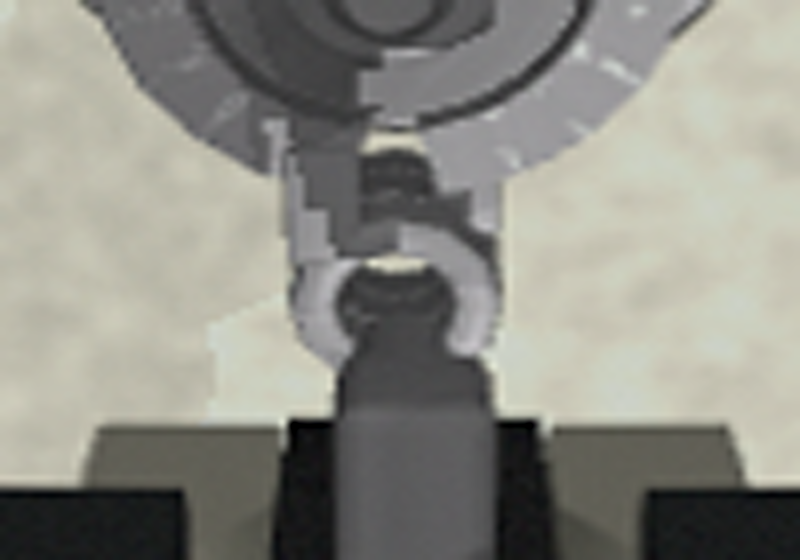

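View pics/s10.png

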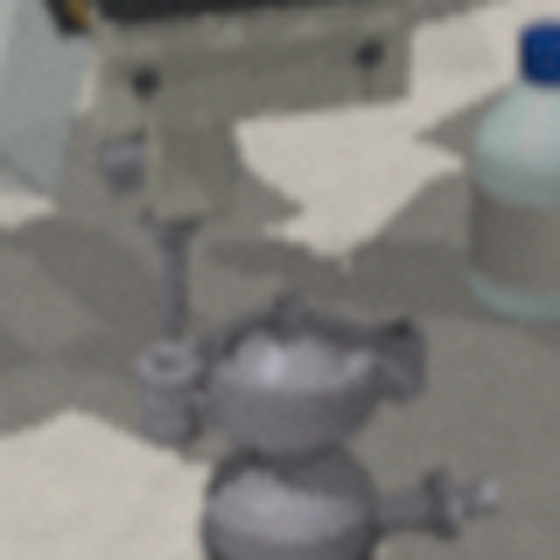

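```bash
python3 - <<'E'
from h import *
f=np.load("f10.npy",allow_pickle=True).item()
Rt,p,o=toolR();print(p)
for n,u,v,z in [("eye",230+396/8-.4,190+303/7-.4,.112),("tip far edge",230+402/8-.4,190+303/7-.4,p[2]-.0477),]:
    P=px2z(f,u,v,z,True); print(n,P.round(4),(Rt.T@(P-p)*1000).round(1))
E
```

```text
[0.56683388 0.09588957 0.16683961]
eye [0.564  0.0964 0.112 ] [-0.3  2.9 54.8]
tip far edge [0.5668 0.0956 0.1191] [ 0.3  0.  47.7]
```

Request:
drive_tool(
  increments=[-0.02,0.04,0,0,-1,0,0,0.2,0,-1,0,0,0.2,0,-1,0,0,0.15,0,-1,0,0,0,0,-1],
)

```text
time: 16.5
tcp_pos: [0.5646, 0.0964, 0.1485]
eef_rot: [179.9, -0.1, -95.7]
wrist_force: [-1.8, 1.3, -0.5]
opening: 0.11
```

Request:
drive_tool(
  increments=[0,0,0.2,0,-1,0,0,0.2,0,-1,0,0,0,0,-1],
)

```text
time: 16.75
tcp_pos: [0.5647, 0.0964, 0.1365]
eef_rot: [179.9, -0.0, -95.8]
wrist_force: [-0.7, -0.3, -0.7]
opening: 0.11
```

Request:
drive_tool(
  increments=[0,0,0.2,0,-1,0,0,0.15,0,-1,0,0,0,0,-1,0,0,0,0,-1],
)

```text
time: 17.08
tcp_pos: [0.5653, 0.0966, 0.1272]
eef_rot: [180.0, -0.0, -95.7]
wrist_force: [0.6, 0.5, -1.2]
opening: 0.107
```

Request:
drive_tool(
  increments=[0,0,0.15,0,-1,0,0,0.1,0,-1,0,0,0,0,-1],
)

```text
time: 17.33
tcp_pos: [0.566, 0.0971, 0.1214]
eef_rot: [-179.9, 0.0, -95.7]
wrist_force: [-3.0, 1.9, 10.0]
opening: 0.111
```

Request:
drive_tool(
  increments=[0,0,0,0,-1,0,0,0,0,-1,0,0,-0.05,0,-0.3,0,0,0,0,-0.3,0,0,0,0,-0.3,0,0,-0.2,0,-0.3,0,0,-0.8,0,-0.3,0,0,-1,0,-0.3],
)

```text
time: 18.0
tcp_pos: [0.564, 0.096, 0.1802]
eef_rot: [179.7, -0.1, -95.8]
wrist_force: [1.1, 0.7, -0.1]
opening: 0.344
```

Request:
drive_tool(
  increments=[0,-0.5,-0.5,0,1,0,-0.6,0,0,1,0,0,0,0,1,0,0,0,0,1],
)

```text
time: 18.33
tcp_pos: [0.5985, 0.0932, 0.1963]
eef_rot: [180.0, -0.0, -95.8]
wrist_force: [-0.6, 0.9, -0.9]
opening: 0.59
```

```bash
python3 - <<'E'
from h import *
togo([.5985,.0938,.18],-95.3)
f=viewer.grab_frame("wrist"); np.save("f11.npy",f,allow_pickle=True)
g=viewer.grab_frame("side")
a=cv2.resize(f["pixels"][130:300,200:370,::-1],(560,560),interpolation=cv2.INTER_CUBIC)
cv2.imwrite("pics/w11.png",a)
cv2.imwrite("pics/s11.png",cv2.resize(g["pixels"][120:220,210:310,::-1],None,fx=5.6,fy=5.6,interpolation=cv2.INTER_CUBIC))
E
```

```text
tcp [0.5985 0.0932 0.1963] rot [180.   -0.  -95.8] F [-0.6  0.9 -0.9] open 0.59 t 18.3333
togo tool mm [-0.6  0.  16.3] rows of30 [-0.02  0.    0.54]
turn about tool z rad -0.009 (/0.12) -0.07
```

View pics/w11.png

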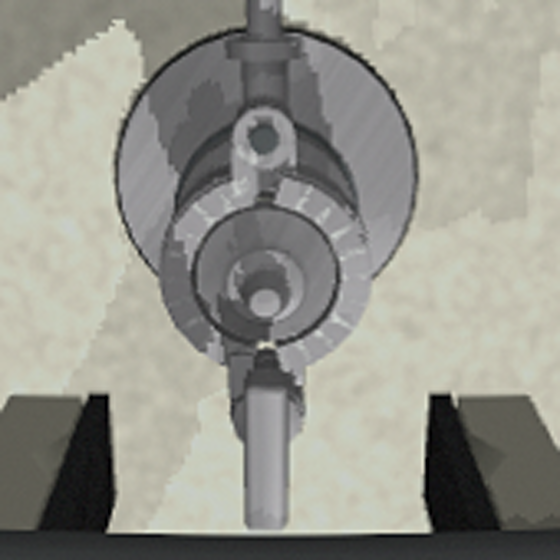

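View pics/s11.png

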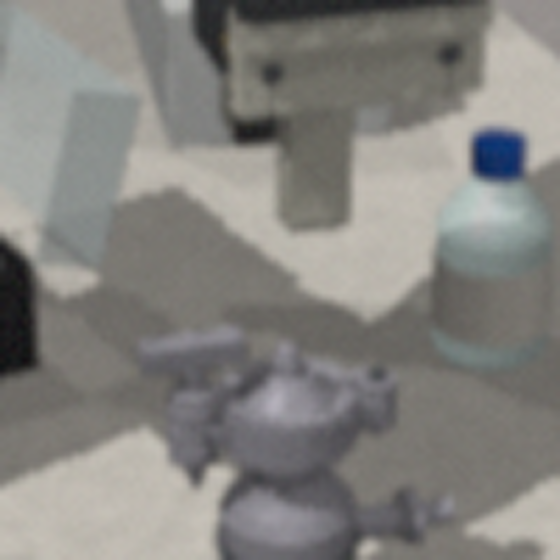

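Request:
drive_tool(
  increments=[-0.03,0,0,0,1,0,0,0,0,1,0,0,0,0,1,0,0,0.3,0,1,0,0,0.6,0,1,0,0,0.6,0,1,0,0,0.6,0,1,0,0,0.6,0,1],
)

```text
time: 19.1
tcp_pos: [0.5979, 0.0942, 0.1142]
eef_rot: [180.0, -0.0, -95.7]
wrist_force: [-0.2, -0.2, 0.1]
opening: 0.996
```

Request:
drive_tool(
  increments=[0,0,0.6,0,1,0,0,0.2,0,1,0,0,0,0,1,0,0,0,0,-1,0,0,0,0,-1,0,0,0,0,-1,0,0,0,0,-1,0,0,0,0,-1],
  grip_force=30,
)

```text
time: 19.77
tcp_pos: [0.5987, 0.0944, 0.0923]
eef_rot: [-179.9, 0.0, -95.7]
wrist_force: [0.8, -0.3, 0.1]
opening: 0.685
```

Request:
drive_tool(
  increments=[0,0,0,0,-1,0,0,0,0,-1,0,0,0,0,-1,0,0,0,0,-1,0,0,0,0,-1,0,0,0,0,-1],
)

```text
time: 20.27
tcp_pos: [0.5985, 0.0942, 0.092]
eef_rot: [-180.0, -0.0, -95.7]
wrist_force: [-1.2, -1.6, 5.8]
opening: 0.56
```

Request:
drive_tool(
  increments=[0,0,0,0,-1,0,0,0,0,-1,0,0,0,0,-1,0,0,0,0,-1],
)

```text
time: 20.6
tcp_pos: [0.5985, 0.0942, 0.092]
eef_rot: [-180.0, -0.0, -95.7]
wrist_force: [-1.7, -1.4, 5.0]
opening: 0.567
```

```bash
python3 - <<'E'
from h import *
togo([.5985,.0938,.09],-95.3)
f=viewer.grab_frame("wrist"); g=viewer.grab_frame("side")
cv2.imwrite("pics/w12.png",f["pixels"][:,:,::-1])
cv2.imwrite("pics/s12.png",cv2.resize(g["pixels"][100:220,200:320,::-1],None,fx=4.6,fy=4.6,interpolation=cv2.INTER_CUBIC))
for t in ["tube_a","tip_box","microplate","reagent_bottle"]:
    print(t,[(x["centre"],round(x["score"],2)) for x in viewer.look_for("side",t)[:2]])
E
```

```text
tcp [0.5985 0.0942 0.092 ] rot [-180.    -0.   -95.7] F [-1.7 -1.4  5. ] open 0.567 t 20.6
togo tool mm [ 0.3 -0.   2. ] rows of30 [ 0.01 -0.    0.07]
turn about tool z rad -0.008 (/0.12) -0.06
tube_a [([0.5656, -0.2179, 0.0601], 0.67), ([0.5887, 0.0802, 0.0329], 0.22)]
tip_box [([0.5483, 0.3649, 0.0515], 0.7)]
microplate [([0.7546, -0.096, 0.0154], 0.91)]
reagent_bottle [([0.7622, 0.2515, 0.0625], 0.56), ([0.5496, 0.3622, 0.0502], 0.17)]
```

View pics/w12.png

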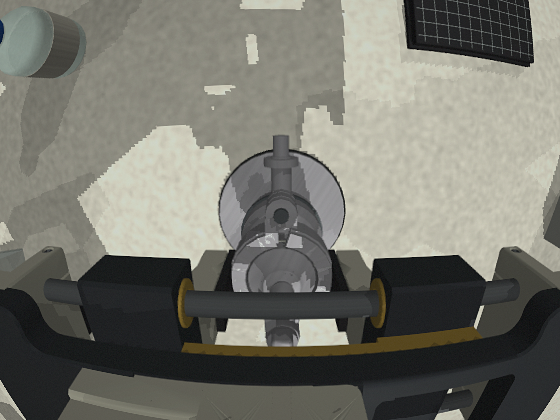

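View pics/s12.png

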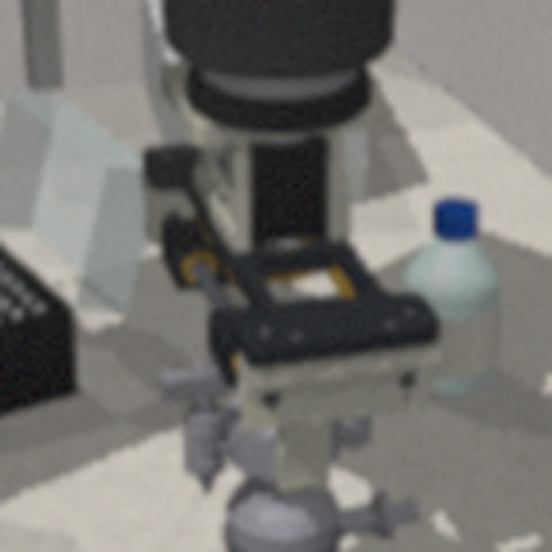

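```bash
python3 -c "
from bench import order
print(order.close_job())"
```

```text
the job is handed in; nothing more can be done
None
```

The clamp is shut, the pin is home through all three eyes, and I handed in at about 20.7 s with the gripper still squeezing the clamp. The hand-in gave no verdict.

- **Closing the clamp:** pushing the loose half from the side left a gap of roughly 10 mm. I finished it by squeezing both halves with the jaws until they stopped at 50 mm, which is the closed ring's diameter.
- **Pin:** I gripped it across its T-bar, lowered it through the eyes and felt the collar land at about 10 N. The tool height matched the expected seat to within 1 mm. I then let go, and the side picture shows the pin upright with the collar on the top eye.
- **Final squeeze:** the grip is set to 30 N across the two halves, with the jaws at 50 mm. The sideways wrist force is under 2 N, so the load should be shared evenly. I could not read the force on each half directly. The grasp point is about 11 mm above the clamp's mid-height and on its axis to within a few millimetres.
- **Other objects:** the tip box, plate and bottle read within about 12 mm of their first detections. That is mostly detection noise, and I never touched them. The last check found only one of the two tubes, in its place; both were standing in the rack right after I lifted the pin out.

The first squeeze and the camera estimate of the clamp's centre differed by about 2 mm sideways. I used the squeeze for the final grip. A closer picture of the eye later agreed with it.

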